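# Mount the wide whetstone in the sharpening station

## Task

Get the sharpening station ready for the blunt chisels: draw its clamp jaw right back, take the wide whetstone from the sloped draining rack, lay it flat on the front deck of the station, and slide it along under the tool-rest bar until it drops fully into its pocket. Then push the jaw up hard against the end of the stone so that it is held without play. Leave the narrow stone in the rack and the chisels and the square where they lie.

Things in the scene. Friction and masses are not known exactly. Their poses are not given: they have to be found in the camera images.
- station: Sharpening station: fixed light-wood board 288 x 96 mm on rubber feet. Origin on the bench top, below the centre of the clamped stone; x = the way the stone slides (from the deck into the pocket, towards the jaw), z up. Along x: front deck -160 to -75 mm, pocket from -75 mm to the jaw. The stone ends centred at x = 0, its underside 25 mm above the bench.
- deck_middle (a point): Middle of the front deck's top face, 30 mm above the bench, at station x = -117.5 mm. The deck is 85 mm long (x) and 96 mm wide, and level with the two cheeks beside the pocket (y = 27.5 to 48 mm either side).
- pocket_floor (a point): Point on the pocket's floor below the middle of the clamped stone (station x = 0, 25 mm above the bench). The pocket is 5 mm deep and 55 mm wide for the 50 mm stone; it begins with an upright step at station x = -75 mm and ends at the jaw.
- rest_bar (a point): Middle of the tool-rest bar, a fixed 8 mm steel bar across the pocket at station x = +45 mm, its underside 62 mm and its top 70 mm above the bench, on two posts at y = +-40 mm. The stone passes under it.
- jaw (a joint): Clamp jaw at the far end of the pocket: aluminium block 34 x 53 mm sliding stiffly (about 4 N) along the station's x. In m: 0 = drawn right back, face at station x = +85 mm; grows as the jaw moves towards the deck (-x), to 0.030. It starts forward, the pocket then too short for the stone. It reads 0.010 with the stone clamped against the step. It stays where it is left.
- jaw_knob (a point): Middle of the grip of the dark knurled knob that stands upright on the jaw: 21 mm in diameter, its axis 22 mm behind the jaw face; this point is 53 mm above the bench, the knob's top 63 mm, the jaw's top (the knob's foot) 41 mm.
- rack: Draining rack, fixed, 252 mm wide (y), 150 mm deep (x), wooden dowels on sloped rails. Origin on the bench under its centre; the slope rises at 35 degrees to its +x (away from the robot). Two stones lie on it 114 mm apart, length up the slope, lower ends against a stop dowel, sides free. A solid bandsaw stands right of it and behind the station (x over 0.57, y below 0.05 m): keep clear.
- wide_stone: The wide whetstone, 150 x 50 x 20 mm (x, y, z of its own frame), 0.33 kg, grey below and pale above. Origin at the centre of its underside, x along its length (up the slope in the rack), z out of its pale face.
- narrow_stone: The narrow whetstone, of the same kind, 150 x 30 x 20 mm, origin at the centre of its underside. It stays in the rack. The stones may have changed places.
- chisel_20: Chisel, 213 mm long (its y), wooden handle 24 mm thick, blade 20 mm wide; origin at the centre of its underside. Leave it.
- chisel_12: Chisel, 213 mm long (its y), wooden handle 24 mm thick, blade 12 mm wide; origin at the centre of its underside. Leave it.
- try_square: Try square, 148 x 85 x 14 mm, dark stock and steel blade; origin at the centre of its underside. Leave it.

How it is judged:
By the outcome, as a careful person would: the job done as asked, in the order asked, and still so for the second after the job is handed in, with the robot touching nothing.
It also fails if it takes over 58 s, if anything falls off the work surface, if the arm or the gripper's body presses on something with over 40 N, if the wrist force passes 120 N, or if a joint passes its speed limit or range.

## Robot

A 6-joint arm with a two-finger parallel gripper is mounted at the origin on a cart in front of the work surface, level with it; the furniture and walls round the work are solid. World frame = base frame: x ahead of the robot, y to its left, z up, the work surface at z = 0. Lengths are in m, angles in rad, forces in N, time in s.
With the tool pointing down it reaches from about 0.35 to 0.925 m from the base axis. Payload 6.4 kg.
Tool frame: the origin (TCP) lies on the centre line of the jaws, within the pads' length; the fingertips stand 19 mm ahead of it and the grasp point (between the pads) is the TCP; z points along the fingers, y is the line along which they close (so a half turn about z gives the same grasp; the last joint's range is limited). The gripper opens to 85 mm and grips with 20 to 120 N. Pads are 22 mm wide; open, the fingers measure 114 mm over their backs; the gripper's body (76 mm by 85 mm) begins 54 mm behind the grasp point. The pads swing forward as they close: fully open they stand 13 mm farther back than shut.
Start: joints at [1.05, 0.245, 1.558, -0, 1.339, -0.174], TCP at [0.221, 0.611, 0.25] pointing down, gripper open.
Joint ranges: [-3.13, 3.13], [-1.02, 2.26], [0.13, 2.54], [-0.95, 4.09], [0.21, 2.88], [-2.74, 2.74]. Speed limits (rad/s): [2.57, 2.57, 3.14, 3.14, 3.14, 3.14].

## Interface

Orientations are given as a unit quaternion [x, y, z, w].
In Python, from cell import get_obs, get_image, get_calibration, sign_off, spot_in, silhouettes, landmark_of gives the robot as it stands.
- The arm moves only by the tool servo_tool, never from a script. Its argument "commands" is a list of rows, each a list of 2 entries, a list of its own where there are three numbers: the shift along the tool's x, y, z in m, then the turn, a rotation vector about the tool's x, y, z in rad. In form: [[[x, y, z], [wx, wy, wz]], ...]. A call has 1 to 5 rows; each row is the pose to reach, as a shift and turn from the pose commanded when the call began, along the tool's axes at that moment; what a row does not reach only later rows make up. A row lasts 1/8 s, in which the tool goes at most 62.5 mm and 10.7 degrees, less where a joint would pass 70% of its speed; a pose out of reach is approached as far as the arm can. A call with a gripper value outside its range is refused whole. "claw" is the opening, from 0 (shut) to 1 (fully open), set as the call begins (left out, the last holds). The fingers move at their own pace and stop on an object; "grip_force" is the grip in N (left out, the last holds). Time passes only in rows, so rows that repeat a pose let the fingers close. It gives the time, the measured TCP pose, the force, the opening and the grip force at its end, in the units of the state.
- get_obs(): the state, without advancing time (a new reading comes with each control period).
- get_image(name): name is "scene" or "top" or "wrist"; returns the picture (420x560x3 uint8, red, green, blue); there is no depth.
- get_calibration(name): a dict with "intrinsics" (3x3 intrinsics, pixels), "R" (3x3) and "t" (3): a world point X has camera coordinates R X + t. Camera axes: x right, y down, z forward; pixel columns grow to the right and rows downward; lengths in m; the calibration is good to about 2 mm. A picture is of the moment at which its call begins: read the wrist's pose just before it. get_calibration takes no time and is no camera call; for the wrist camera it gives the pose at the moment of the call.
- sign_off(): hands the job in; it is judged then, once.
Trained networks look in the newest picture that a camera, given by its name, has taken for a name from the list of things; names that differ only in an ending like _2 or _b are one class to them, and where a whole thing is asked for, a point or a joint stands for the part that bears it (a point fixed in the world has none). Each returns a list of dicts, best first, with "score" (0 to 1); they miss things now and then, are a little off and sometimes report something else, mostly with a low value. They report only what shows in the picture. A call takes as long as a camera call.
- spot_in(query, camera): "point" ([x, y, z] in m, in world coordinates, good to about 4 mm: the middle of the surface that is visible of it).
- silhouettes(query, camera): "mask" (420x560 bool, what is visible of it).
- landmark_of(query, camera): "point" ([x, y, z] in m, in world coordinates, good to about 4 mm: a listed point, or the origin of a listed thing).
The state is a dict: "clock": time; "joint_positions": joint angles; "dq": joint speeds; "joint_torque": joint torques, N m; "eef_pos": TCP position; "orientation": TCP orientation; "wrist_force": force on the tool from outside, world axes, zero at the start; "ft_torque": the same for the moment, N m; "opening": finger opening in m; "grip_force": force on a finger pad.
Only numpy, scipy, OpenCV 4.12 (cv2) and the standard library are available. Lean on these libraries where they do the work, as an engineer would, in place of code of your own. Each camera call takes 0.05 s, during which the arm holds its last target. There are 200 camera calls.

## Working session

There is one attempt and no reset: what is moved stays moved. The work goes in short steps, Python scripts to look and compute and a tool call to move; the robot and the scene stay as the last step left them, time stands still between calls to the robot, and variables do not carry over. Pictures are saved under pics/ and viewed, at most 10 in all, crops included, and the job is handed in when it is done.

Besides the shell and the picture viewer there is one more tool, called after "Emit:" in YAML: its name, and indented under it one key for each argument. servo_tool: Moves the arm, as the interface text tells. Its arguments: {"type":"object","properties":{"commands":{"type":"array"},"claw":{"type":"number"},"grip_force":{"type":"number"}},"required":["commands"]}

```bash
mkdir -p pics; ls; cat > h.py <<'E'
from cell import *
import numpy as np, cv2
from scipy.spatial.transform import Rotation as R
def save(cam,name):
    im=get_image(cam); cv2.imwrite('pics/'+name,im[:,:,::-1]); return im
def delta(pos,Rm=None):
    o=get_obs(); T=R.from_quat(o['orientation'])
    print('shift',np.round(T.inv().apply(np.array(pos)-o['eef_pos']),4))
    if Rm is not None: print('turn',np.round((T.inv()*R.from_matrix(Rm)).as_rotvec(),4))
E
python3 - <<'E'
from h import *
a=save('scene','s0.png');
for q in ['station','deck_middle','pocket_floor','rest_bar','jaw_knob','wide_stone','narrow_stone','rack']:
    print(q,[(np.round(d['point'],4),round(d['score'],2)) for d in landmark_of(q,'scene')[:2]])
b=save('top','t0.png')
for q in ['station','deck_middle','pocket_floor','rest_bar','jaw_knob','wide_stone','narrow_stone','rack','chisel_20','chisel_12','try_square']:
    print(q,[(np.round(d['point'],4),round(d['score'],2)) for d in landmark_of(q,'top')[:2]])
o=get_obs();print(o)
E
```

```text
pics
station [(array([ 0.4633, -0.0959, -0.0009]), 0.78)]
deck_middle [(array([0.4537, 0.0249, 0.0312]), 0.61)]
pocket_floor [(array([ 0.4644, -0.0991,  0.0245]), 0.89)]
rest_bar [(array([ 0.4673, -0.1346,  0.0698]), 0.75)]
jaw_knob [(array([ 0.4719, -0.1736,  0.0511]), 0.78)]
wide_stone [(array([0.6411, 0.269 , 0.0772]), 0.81)]
narrow_stone [(array([0.6415, 0.1476, 0.077 ]), 0.64)]
rack [(array([0.6334, 0.2084, 0.0022]), 0.83), (array([ 0.4872,  0.2847, -0.0006]), 0.36)]
station [(array([ 0.4663, -0.091 ,  0.0025]), 0.86)]
deck_middle [(array([0.457 , 0.0309, 0.0315]), 0.82)]
pocket_floor [(array([ 0.4648, -0.093 ,  0.0253]), 0.79), (array([0.6368, 0.2721, 0.0762]), 0.36)]
rest_bar []
jaw_knob [(array([ 0.4704, -0.1718,  0.0502]), 0.74), (array([ 0.4372,  0.2719, -0.0009]), 0.36)]
wide_stone [(array([0.6377, 0.2662, 0.0772]), 0.84), (array([ 0.4655, -0.0885,  0.0247]), 0.26)]
narrow_stone [(array([0.644 , 0.1484, 0.0731]), 0.93)]
rack [(array([0.6381, 0.2096, 0.0022]), 0.96), (array([ 0.4636, -0.0926,  0.023 ]), 0.28)]
chisel_20 [(array([0.4334, 0.2709, 0.003 ]), 0.92), (array([0.48
[... 187 characters left out ...]
 1.05, 'joint_positions': array([ 1.04995053e+00,  2.45110939e-01,  1.55781978e+00,  6.11961430e-07,
        1.33870841e+00, -1.74098412e-01]), 'dq': array([ 0.00089388,  0.00255802,  0.00164324,  0.00061799, -0.00102657,
        0.00155858]), 'joint_torque': array([ 1.88546328e-03, -4.29518259e+01, -3.26428950e+01, -1.92864212e-05,
        4.88605965e-04,  1.40338674e-06]), 'eef_pos': array([0.22088989, 0.6113167 , 0.2502726 ]), 'orientation': array([ 1.72506511e-01,  9.85008377e-01, -2.17488979e-05, -8.19342262e-06]), 'wrist_force': array([ 0.05702841, -0.14051755, -0.14924396]), 'ft_torque': array([-0.04483235,  0.0280699 ,  0.00267514]), 'grip_force': 0.0, 'opening': 0.08525699660173695}
```

View pics/s0.png

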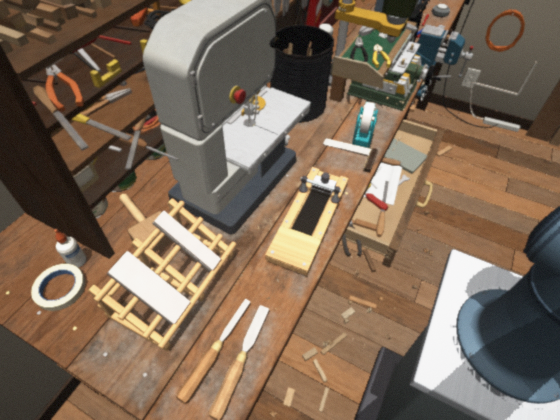

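View pics/t0.png

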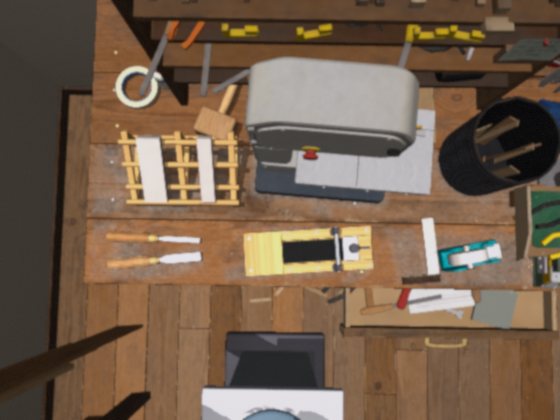

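```bash
cat >> h.py <<'E'
def down(s=(0.075,-0.997)): # station x dir -> tool pointing down, tool y along station y, tool x = -station x
    s=np.array(s)/np.linalg.norm(s); y=np.array([-s[1],s[0],0]); z=np.array([0,0,-1.]); return np.column_stack([np.cross(y,z),y,z])
E
python3 - <<'E'
from h import *
delta([.468,-.10,.27],down())
c=get_calibration('wrist');o=get_obs()
print(R.from_quat(o['orientation']).inv().apply(-c['R'].T@c['t']-o['eef_pos']), R.from_quat(o['orientation']).inv().as_matrix()@c['R'].T, c['intrinsics'])
E
```

```text
shift [-0.4741 -0.585  -0.0197]
turn [-0.     0.     1.149]
[ 0.06887104  0.00101216 -0.1236105 ] [[ 6.08094147e-05 -9.61953080e-01 -2.73214693e-01]
 [ 9.99999519e-01 -2.08941913e-04  9.58227023e-04]
 [-9.78855437e-04 -2.73214620e-01  9.61952604e-01]] [[324.39894949   0.         279.84193082]
 [  0.         324.39894949 208.91491232]
 [  0.           0.           1.        ]]
```

Emit:
servo_tool:
  commands:
    - [[-0.19, -0.234, -0.01], [0, 0, 0]]
    - [[-0.19, -0.234, -0.01], [0, 0, 0]]
    - [[-0.19, -0.234, -0.01], [0, 0, 0]]
    - [[-0.19, -0.234, -0.01], [0, 0, 0]]
    - [[-0.19, -0.234, -0.01], [0, 0, 0]]

```text
clock: 1.68
eef_pos: [0.3204, 0.3248, 0.2606]
orientation: [0.173, 0.985, 0.0, 0.0]
wrist_force: [1.2, 0.2, 0.1]
opening: 0.0851
grip_force: 0.0
```

Emit:
servo_tool:
  commands:
    - [[-0.19, -0.234, -0.01], [0, 0, 0]]
    - [[-0.19, -0.234, -0.01], [0, 0, 0]]
    - [[-0.19, -0.234, -0.01], [0, 0, 0]]
    - [[-0.19, -0.234, -0.01], [0, 0, 0]]
    - [[-0.19, -0.234, -0.01], [0, 0, 0.1]]

```text
clock: 2.3
eef_pos: [0.4197, 0.0398, 0.2708]
orientation: [0.224, 0.975, 0.0, 0.001]
wrist_force: [0.6, -0.1, -0.5]
opening: 0.0853
grip_force: 0.0
```

```bash
python3 - <<'E'
from h import *
delta([.468,-.10,.27],down()); print(get_obs()['eef_pos'],get_obs()['clock'])
E
```

```text
shift [-0.1044 -0.1047  0.0009]
turn [1.1000e-03 1.0000e-03 1.0449e+00]
[0.41965449 0.03977393 0.27081763] 2.3
```

Emit:
servo_tool:
  commands:
    - [[-0.035, -0.035, 0], [0, 0, 0.18]]
    - [[-0.07, -0.07, 0], [0, 0, 0.36]]
    - [[-0.104, -0.104, 0], [0, 0, 0.54]]
    - [[-0.104, -0.104, 0], [0, 0, 0.72]]
    - [[-0.104, -0.104, 0], [0, 0, 0.9]]

```text
clock: 2.92
eef_pos: [0.4681, -0.0975, 0.2703]
orientation: [0.627, 0.779, 0.0, -0.0]
wrist_force: [0.2, 0.1, -0.1]
opening: 0.0852
grip_force: 0.0
```

Emit:
servo_tool:
  commands:
    - [[0, 0, 0], [0, 0, 0.144]]
    - [[0, 0, 0], [0, 0, 0.144]]

```text
clock: 3.18
eef_pos: [0.4681, -0.0968, 0.2704]
orientation: [0.678, 0.735, 0.0, 0.0]
wrist_force: [-0.0, -0.6, 0.1]
opening: 0.0854
grip_force: 0.0
```

```bash
python3 - <<'E'
from h import *
o=get_obs(); print(o['eef_pos'],o['clock'])
save('wrist','w1.png')
for q in ['station','deck_middle','pocket_floor','rest_bar','jaw_knob']:
    print(q,[(np.round(d['point'],4),round(d['score'],2)) for d in landmark_of(q,'wrist')[:2]])
E
```

```text
[ 0.46807716 -0.09675753  0.27039021] 3.175
station [(array([ 0.4636, -0.0844,  0.0011]), 0.58)]
deck_middle [(array([0.4554, 0.0269, 0.033 ]), 0.96)]
pocket_floor [(array([ 0.464 , -0.0871,  0.0269]), 0.97)]
rest_bar [(array([ 0.4703, -0.1328,  0.0671]), 0.72)]
jaw_knob [(array([ 0.468 , -0.1735,  0.051 ]), 0.68)]
```

View pics/w1.png

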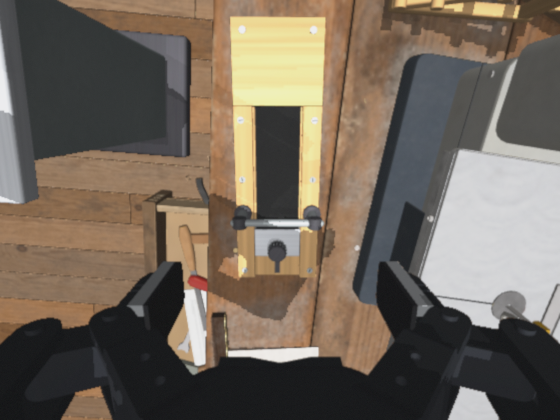

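```bash
cat >> h.py <<'E'
def bp(px,z,cam='wrist',c=None):
    c=c or get_calibration(cam); d=c['R'].T@np.linalg.solve(c['intrinsics'],[px[0],px[1],1]); o=-c['R'].T@c['t']
    return o+d*(z-o[2])/d[2]
E
python3 - <<'E'
from h import *
im=cv2.imread('pics/w1.png').astype(int)
br=lambda r:(im[r].sum(1))
def edges(r,lo,hi):
    g=np.abs(np.diff(cv2.GaussianBlur(im[r-2:r+3].mean(0).astype(np.float32),(1,3),0).sum(1)))[lo:hi]
    i=np.argsort(g)[::-1][:6]; return [(int(k+lo),int(g[k])) for k in sorted(i)]
for r in (30,60,90): print(r,edges(r,215,345))
for r in (115,150,165,200): print(r,edges(r,225,335))
for c in (250,280,310): 
    g=np.abs(np.diff(im[:,c-3:c+4].mean(1).sum(1)))
    print(c,[(int(k),int(g[k])) for k in sorted(np.argsort(g[:215])[::-1][:6])])
for p,z in [((231,17),.03),((326,17),.03),((232.,106),.03),((324.5,106),.03),((277,252),.063)]: print(p,np.round(bp(p,z),4))
m=silhouettes('jaw_knob','wrist')
for d in m[:1]:
    ys,xs=np.where(d['mask']); print(d['score'],xs.min(),xs.max(),ys.min(),ys.max())
E
```

```text
30 [(229, 71), (230, 62), (244, 38), (310, 34), (324, 79), (325, 75)]
60 [(230, 79), (231, 67), (322, 49), (323, 88), (324, 71), (344, 57)]
90 [(231, 92), (232, 75), (321, 59), (322, 83), (343, 85), (344, 65)]
115 [(253, 75), (254, 140), (255, 111), (298, 88), (299, 163), (300, 108)]
150 [(233, 81), (254, 120), (255, 159), (298, 140), (299, 134), (319, 81)]
165 [(234, 95), (254, 99), (255, 149), (256, 92), (298, 157), (299, 105)]
200 [(235, 102), (255, 126), (256, 140), (297, 143), (298, 121), (318, 94)]
250 [(15, 88), (16, 91), (104, 105), (106, 75), (210, 62), (211, 70)]
280 [(15, 42), (16, 110), (17, 46), (104, 128), (105, 262), (106, 104)]
310 [(16, 123), (17, 65), (104, 82), (106, 60), (204, 138), (205, 126)]
(231, 17) [0.4069 0.0651 0.03  ]
(326, 17) [0.5015 0.0728 0.03  ]
(232.0, 106) [ 0.4114 -0.0196  0.03  ]
(324.5, 106) [ 0.51   -0.0116  0.03  ]
(277, 252) [ 0.4718 -0.1696  0.063 ]
0.79 254 299 225 261
```

```bash
python3 - <<'E'
from h import *
rows=[30,60,90,150,200]; L=[230,231,232,233.7,235.5]; Rr=[325,324,322.8,319.8,318.5]
C=[(bp((l+.3,r),.03)+bp((q+.3,r),.03))/2 for r,l,q in zip(rows,L,Rr)]
print(np.round(C,4), [round(float(np.linalg.norm(bp((l,r),.03)-bp((q,r),.03))),4) for r,l,q in zip(rows,L,Rr)])
P=[(bp((254.7,r),.03)+bp((298.9,r),.03))/2 for r in (115,150,200)]; print(np.round(P,4))
A=np.array(C+P)[:,:2]; k=np.polyfit(A[:,1],A[:,0],1); print('slope',k)
d=np.array([-k[0],-1.])/np.hypot(1,k[0]); print('dir',d)
f=lambda y:np.array([np.polyval(k,y),y])
st=bp((277,105.3),.03); en=bp((277,16.3),.03)
o1=st[:2]+.075*d; o2=en[:2]+.16*d
kn=landmark_of('jaw_knob','wrist')[0]['point']
for o in (o1,o2): o=f(o[1]); print('origin',o,'knob sx',(kn[:2]-o)@d)
kk=bp((277,252),.063)[:2]; print((kk-f(o1[1]))@d)
E
```

```text
[[ 4.545e-01  5.720e-02  3.000e-02]
 [ 4.567e-01  2.950e-02  3.000e-02]
 [ 4.589e-01  4.000e-04  3.000e-02]
 [ 4.631e-01 -6.210e-02  3.000e-02]
 [ 4.679e-01 -1.190e-01  3.000e-02]] [0.0958, 0.096, 0.0959, 0.0955, 0.096]
[[ 0.4599 -0.0249  0.03  ]
 [ 0.4628 -0.0621  0.03  ]
 [ 0.4673 -0.1191  0.03  ]]
slope [-0.07347224  0.45860847]
dir [ 0.07327473 -0.99731179]
origin [ 0.46520405 -0.08976966] knob sx 0.08371012389369505
origin [ 0.46523112 -0.09013804] knob sx 0.08334075262639719
0.0800918341951991
```

```bash
cat >> h.py <<'E'
O=np.array([.4652,-.090]); D=np.array([.0733,-.9973])
def sp(sx,z,sy=0): p=O+sx*D+sy*np.array([-D[1],D[0]]); return [p[0],p[1],z]
E
python3 -c "
from h import *
delta(sp(.081,.065),down(D))"
```

```text
shift [-0.0741 -0.0029  0.2053]
turn [-0.      0.      0.0072]
```

Emit:
servo_tool:
  commands:
    - [[-0.05, -0.002, 0.01], [0, 0, 0.007]]
    - [[-0.074, -0.003, 0.06], [0, 0, 0.007]]
    - [[-0.074, -0.003, 0.12], [0, 0, 0.007]]
    - [[-0.074, -0.003, 0.17], [0, 0, 0.007]]
    - [[-0.074, -0.003, 0.205], [0, 0, 0.007]]

```text
clock: 4.2
eef_pos: [0.4699, -0.1702, 0.0628]
orientation: [0.681, 0.732, -0.0, -0.001]
wrist_force: [0.8, -0.1, 0.4]
opening: 0.0857
grip_force: 0.0
```

Emit:
servo_tool:
  commands:
    - [[0, 0, 0], [0, 0, 0]]
    - [[0, 0, 0], [0, 0, 0]]
    - [[0, 0, 0], [0, 0, 0]]
    - [[0, 0, 0], [0, 0, 0]]
    - [[0, 0, 0], [0, 0, 0]]
  claw: 0
  grip_force: 60

```text
clock: 4.82
eef_pos: [0.4709, -0.1715, 0.0674]
orientation: [0.68, 0.733, -0.001, 0.0]
wrist_force: [-7.4, -0.3, 11.4]
opening: 0.018
grip_force: 58.5
```

Emit:
servo_tool:
  commands:
    - [[0, 0, -0.001], [0, 0, 0]]
    - [[-0.008, 0, -0.002], [0, 0, 0]]
    - [[-0.016, 0, -0.002], [0, 0, 0]]
    - [[-0.021, 0, -0.002], [0, 0, 0]]
    - [[-0.023, 0, -0.002], [0, 0, 0]]

```text
clock: 5.45
eef_pos: [0.4725, -0.1937, 0.0675]
orientation: [0.681, 0.732, 0.0, -0.001]
wrist_force: [-3.5, 3.4, 3.5]
opening: 0.0173
grip_force: 59.2
```

```bash
python3 - <<'E'
from h import *
o=get_obs(); print(o['eef_pos'],(o['eef_pos'][:2]-O)@D,o['wrist_force'])
save('wrist','w2.png')
p=landmark_of('jaw_knob','wrist'); print(p)
save('top','t2.png')
p=landmark_of('jaw_knob','top'); print(p, [(q['point'][:2]-O)@D for q in p])
E
```

```text
[ 0.47249629 -0.19372384  0.06747577] 0.10397860046858115 [-3.54800462  3.44178574  3.5343504 ]
[{'point': [0.4702, -0.1948, 0.052], 'score': 0.62}]
[{'point': [0.6382, 0.2713, 0.0793], 'score': 0.65}] [np.float64(-0.34764358999999995)]
```

View pics/w2.png

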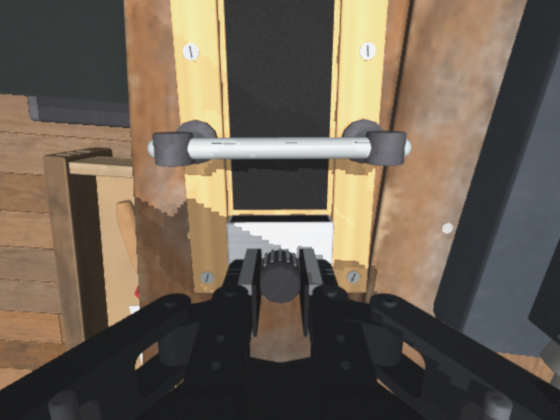

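Emit:
servo_tool:
  commands:
    - [[-0.002, 0, 0], [0, 0, 0]]
    - [[-0.004, 0, 0], [0, 0, 0]]
    - [[-0.005, 0, 0], [0, 0, 0]]
    - [[-0.006, 0, 0], [0, 0, 0]]

```text
clock: 6.15
eef_pos: [0.4726, -0.1962, 0.0673]
orientation: [0.681, 0.732, 0.002, -0.004]
wrist_force: [-4.8, 19.5, 13.3]
opening: 0.0182
grip_force: 60.2
```

Emit:
servo_tool:
  commands:
    - [[0.004, 0, 0], [0, 0, 0]]
    - [[0.004, 0, 0], [0, 0, 0]]
    - [[0.004, 0, -0.02], [0, 0, 0]]
    - [[0.01, 0, -0.08], [0, 0, 0]]
    - [[0.03, 0, -0.14], [0, 0, 0]]
  claw: 1

```text
clock: 6.78
eef_pos: [0.4712, -0.1708, 0.2084]
orientation: [0.681, 0.732, -0.0, 0.001]
wrist_force: [0.9, -0.6, 0.2]
opening: 0.0857
grip_force: 0.0
```

Emit:
servo_tool:
  commands:
    - [[0.05, -0.01, -0.04], [0, 0, -0.16]]
    - [[0.11, -0.02, -0.06], [0, 0, -0.34]]
    - [[0.17, -0.02, -0.06], [0, 0, -0.52]]
    - [[0.23, -0.02, -0.06], [0, 0, -0.7]]
    - [[0.29, -0.02, -0.06], [0, 0, -0.88]]

```text
clock: 7.4
eef_pos: [0.4302, 0.1193, 0.2674]
orientation: [0.302, 0.953, 0.0, 0.002]
wrist_force: [0.8, -1.0, 0.6]
opening: 0.0855
grip_force: 0.0
```

```bash
cat >> h.py <<'E'
def tilt(yaw=0,a=np.radians(35)):
    M=np.column_stack([[-np.cos(a),0,-np.sin(a)],[0,1,0],[np.sin(a),0,-np.cos(a)]]); return R.from_euler('z',yaw).as_matrix()@M
E
python3 - <<'E'
from h import *
o=get_obs(); print(o['eef_pos'],o['clock'],o['opening'])
save('top','t3.png'); p=landmark_of('jaw_knob','top'); print([(q['point'],q['score'],(q['point'][:2]-O)@D) for q in p])
for q in ['wide_stone','narrow_stone']: print(q,[(d['point'],d['score']) for d in landmark_of(q,'top')[:1]+landmark_of(q,'scene')[:1]])
delta([.537,.267,.222],tilt())
E
```

```text
[0.43016707 0.11934953 0.26736667] 7.4 0.0854627672199282
[]
wide_stone [([0.6384, 0.2678, 0.0792], 0.81), ([0.6411, 0.269, 0.0772], 0.81)]
narrow_stone [([0.6386, 0.1516, 0.0731], 0.75), ([0.6415, 0.1476, 0.077], 0.64)]
shift [0.0003 0.1841 0.0448]
turn [-0.1893 -0.59   -0.5998]
```

Emit:
servo_tool:
  commands:
    - [[0.0, 0.04, 0.0], [-0.038, -0.118, -0.12]]
    - [[0.0, 0.08, 0.01], [-0.076, -0.236, -0.24]]
    - [[0.0, 0.12, 0.02], [-0.113, -0.354, -0.36]]
    - [[0.0, 0.16, 0.03], [-0.151, -0.472, -0.48]]
    - [[0.0, 0.184, 0.045], [-0.189, -0.59, -0.6]]

```text
clock: 8.32
eef_pos: [0.5387, 0.2676, 0.2224]
orientation: [-0.002, 0.953, 0.0, 0.303]
wrist_force: [0.6, -0.3, -0.2]
opening: 0.0854
grip_force: 0.0
```

Emit:
servo_tool:
  commands:
    - [[0, 0, 0], [0, 0, 0]]
    - [[0, 0, 0], [0, 0, 0]]

```text
clock: 8.57
eef_pos: [0.5374, 0.2664, 0.2225]
orientation: [0.001, 0.954, 0.0, 0.3]
wrist_force: [0.1, 0.9, 0.4]
opening: 0.0858
grip_force: 0.0
```

```bash
python3 - <<'E'
from h import *
o=get_obs(); print(o['eef_pos'],o['clock'],o['joint_positions'])
save('wrist','w3.png')
for q in ['wide_stone','narrow_stone']: print(q,[(d['point'],d['score']) for d in landmark_of(q,'wrist')[:1]])
c=get_calibration('wrist')
for d in silhouettes('wide_stone','wrist')[:1]:
    k,_=cv2.findContours(d['mask'].astype(np.uint8),0,2); k=max(k,key=cv2.contourArea)
    print(d['score'],cv2.minAreaRect(k),cv2.approxPolyDP(k,6,True)[:,0].tolist())
E
```

```text
[0.53737857 0.26639114 0.22245064] 8.575 [ 0.34928945 -0.0755899   2.03510974 -0.34033611  0.62917471 -0.99964217]
wide_stone [([0.6346, 0.2697, 0.0788], 0.56)]
narrow_stone [([0.6373, 0.1499, 0.078], 0.86)]
0.69 ((280.0, 191.0), (164.0, 60.0), 90.0) [[251, 110], [256, 270], [305, 273], [309, 111]]
```

View pics/w3.png

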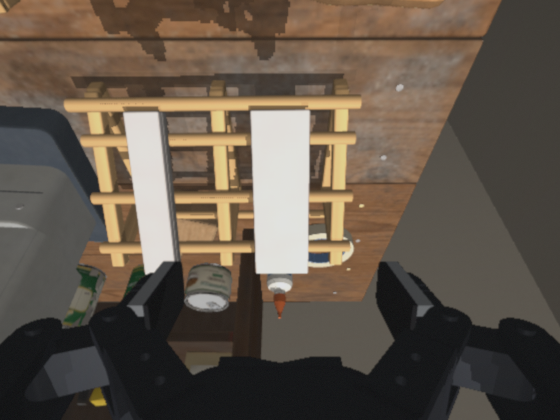

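```bash
cat > pnp.py <<'E'
from h import *
import sys
c=get_calibration('wrist')
px=np.array(eval(sys.argv[1]),float)  # low-left,low-right,up-right,up-left in image
im=cv2.imread(sys.argv[2],0)
px=cv2.cornerSubPix(im,px.astype(np.float32).reshape(-1,1,2),(5,5),(-1,-1),(3,50,.01)).reshape(-1,2); print(px.tolist())
# stone frame: x upslope, y left(+Y world).
ob=np.array([[-.075,-.025,.02],[-.075,.025,.02],[.075,.025,.02],[.075,-.025,.02]])
ok,rv,tv=cv2.solvePnP(ob,px.astype(float),c['intrinsics'],None)
pr=cv2.projectPoints(ob,rv,tv,c['intrinsics'],None)[0].reshape(-1,2); print('res',np.abs(pr-px).max())
Rc=cv2.Rodrigues(rv)[0]; Rw=c['R'].T@Rc; pw=c['R'].T@(tv[:,0]-c['t'])
print('origin',pw,'\n',Rw.round(3))
print('fixed-35 corners on planes:')
E
python3 pnp.py '[(251,110),(309,111),(306,273),(256,273)]' pics/w3.png
```

```text
[[249.5998992919922, 108.97471618652344], [308.6752624511719, 108.72949981689453], [307.2637939453125, 273.00543212890625], [255.64439392089844, 272.8606262207031]]
res 0.40816718798727436
origin [0.64163007 0.26933772 0.07536047] 
 [[ 0.799 -0.03  -0.6  ]
 [ 0.012  0.999 -0.034]
 [ 0.601  0.02   0.799]]
fixed-35 corners on planes:
```

```bash
python3 -c "
from h import *
delta([.6211,.269,.0948],tilt(.015))"
```

```text
shift [0.0051 0.0018 0.1531]
turn [-0.0079  0.0007 -0.013 ]
```

Emit:
servo_tool:
  commands:
    - [[0.005, 0.002, 0.05], [-0.008, 0, -0.013]]
    - [[0.005, 0.002, 0.1], [-0.008, 0, -0.013]]
    - [[0.005, 0.002, 0.135], [-0.008, 0, -0.013]]
    - [[0.005, 0.002, 0.153], [-0.008, 0, -0.013]]
    - [[0.005, 0.002, 0.153], [-0.008, 0, -0.013]]

```text
clock: 9.4
eef_pos: [0.6202, 0.2692, 0.0924]
orientation: [-0.008, 0.954, 0.002, 0.299]
wrist_force: [-0.4, 0.3, 0.3]
opening: 0.0854
grip_force: 0.0
```

Emit:
servo_tool:
  commands:
    - [[0, 0, 0], [0, 0, 0]]
    - [[0, 0, 0], [0, 0, 0]]
    - [[0, 0, 0], [0, 0, 0]]
    - [[0, 0, 0], [0, 0, 0]]
    - [[0, 0, 0], [0, 0, 0]]
  claw: 0
  grip_force: 80

```text
clock: 10.02
eef_pos: [0.6201, 0.2698, 0.0955]
orientation: [-0.009, 0.954, 0.002, 0.301]
wrist_force: [-8.2, -4.4, 9.4]
opening: 0.048
grip_force: 80.8
```

Emit:
servo_tool:
  commands:
    - [[0, 0, -0.01], [0, 0, 0]]
    - [[0, 0, -0.03], [0, 0, 0]]
    - [[0, 0, -0.06], [0, 0, 0]]
    - [[0, 0, -0.1], [0, 0, 0]]
    - [[0, 0, -0.14], [0, 0, 0]]

```text
clock: 10.65
eef_pos: [0.5376, 0.2685, 0.208]
orientation: [-0.008, 0.954, 0.002, 0.299]
wrist_force: [0.3, 0.5, -2.8]
opening: 0.0478
grip_force: 84.4
```

```bash
python3 - <<'E'
from h import *
o=get_obs(); print(o['eef_pos'],o['clock'],o['opening'],o['wrist_force'],o['ft_torque'])
save('wrist','w4.png')
delta([.45,.10,.22],down(D))
E
```

```text
[0.53758807 0.26846663 0.20796907] 10.65 0.04780565024619569 [ 0.32497637  0.49949078 -2.77746551] [-3.60223087e-03  4.96571556e-01  1.91759050e-04]
shift [ 0.0703 -0.1681 -0.0582]
turn [0.465  0.4892 1.4637]
```

View pics/w4.png

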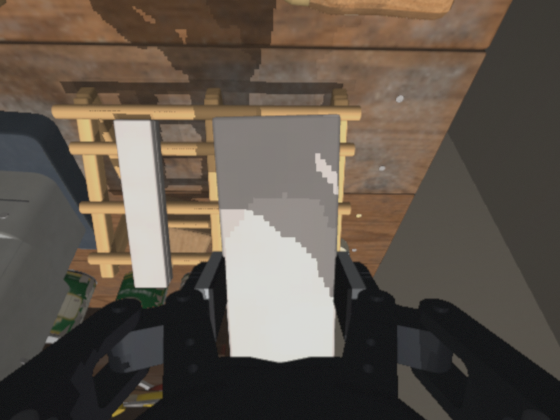

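```bash
python3 - <<'E'
from h import *
o=get_obs();T=R.from_quat(o['orientation']);c=get_calibration('wrist')
K=c['intrinsics']; A=T.inv().as_matrix()@c['R'].T; cam=T.inv().apply(-c['R'].T@c['t']-o['eef_pos'])
im=cv2.imread('pics/w4.png',0)
def edge(r,lo,hi):
    g=np.abs(np.diff(cv2.GaussianBlur(im[r-2:r+3].mean(0)[None].astype(np.float32),(3,1),0)[0])); return lo+int(np.argmax(g[lo:hi]))+.5
px=[(edge(r,205,230),r) for r in (125,155,195,225)]+[(edge(r,328,348),r) for r in (125,155,195,225)]
for c0 in (240,300): 
    g=np.abs(np.diff(im[:,c0-3:c0+4].mean(1))); px.append((c0,105+int(np.argmax(g[105:130]))+.5))
for zz in (.005,.008):
  for p in px:
    d=A@np.linalg.solve(K,[p[0],p[1],1]); print(zz,p,(cam+d*(zz-cam[2])/d[2]).round(4)[:2])
E
```

```text
0.005 (205.5, 125) [ 0.0657 -0.0275]
0.005 (206.5, 155) [ 0.0543 -0.0279]
0.005 (208.5, 195) [ 0.0381 -0.0281]
0.005 (211.5, 225) [ 0.0253 -0.0276]
0.005 (346.5, 125) [0.0656 0.0264]
0.005 (339.5, 155) [0.0542 0.0243]
0.005 (342.5, 195) [0.0381 0.0263]
0.005 (340.5, 225) [0.0253 0.0262]
0.005 (240, 115.5) [ 0.0691 -0.0142]
0.005 (300, 114.5) [0.0695 0.0086]
0.008 (205.5, 125) [ 0.0656 -0.0282]
0.008 (206.5, 155) [ 0.0539 -0.0285]
0.008 (208.5, 195) [ 0.0374 -0.0287]
0.008 (211.5, 225) [ 0.0243 -0.0283]
0.008 (346.5, 125) [0.0656 0.027 ]
0.008 (339.5, 155) [0.0539 0.0249]
0.008 (342.5, 195) [0.0374 0.0269]
0.008 (340.5, 225) [0.0243 0.0268]
0.008 (240, 115.5) [ 0.0692 -0.0146]
0.008 (300, 114.5) [0.0695 0.0087]
```

```bash
python3 -c "
from h import *
delta(sp(-.101,.13),down(D))"
```

```text
shift [ 0.1171 -0.2576  0.0189]
turn [0.465  0.4892 1.4637]
```

Emit:
servo_tool:
  commands:
    - [[0.035, -0.02, -0.02], [0.05, 0.053, 0.16]]
    - [[0.06, -0.05, -0.03], [0.102, 0.107, 0.322]]
    - [[0.08, -0.09, -0.03], [0.153, 0.161, 0.483]]
    - [[0.095, -0.13, -0.025], [0.205, 0.215, 0.644]]
    - [[0.105, -0.17, -0.02], [0.256, 0.269, 0.805]]

```text
clock: 11.32
eef_pos: [0.4433, 0.0965, 0.1634]
orientation: [0.403, 0.904, -0.0, 0.145]
wrist_force: [1.6, -0.8, -2.3]
opening: 0.0474
grip_force: 84.5
```

```bash
python3 -c "
from h import *
print(get_obs()['eef_pos'],get_obs()['opening'])
delta(sp(-.101,.1),down(D))"
```

```text
[0.44332593 0.09648847 0.16338532] 0.047440418289886495
shift [-0.0549 -0.0548  0.0746]
turn [0.202  0.2179 0.6538]
```

Emit:
servo_tool:
  commands:
    - [[-0.005, -0.02, 0.0], [0.05, 0.054, 0.163]]
    - [[-0.02, -0.035, 0.01], [0.101, 0.109, 0.327]]
    - [[-0.04, -0.048, 0.03], [0.151, 0.163, 0.49]]
    - [[-0.055, -0.055, 0.06], [0.202, 0.218, 0.654]]
    - [[-0.055, -0.055, 0.0746], [0.202, 0.218, 0.654]]

```text
clock: 11.95
eef_pos: [0.4601, 0.0099, 0.1002]
orientation: [0.68, 0.733, 0.0, 0.001]
wrist_force: [-0.8, 0.1, -3.0]
opening: 0.0481
grip_force: 84.4
```

Emit:
servo_tool:
  commands:
    - [[0, 0, 0], [0, 0, 0]]
    - [[0, 0, 0], [0, 0, 0]]

```text
clock: 12.2
eef_pos: [0.4597, 0.0118, 0.1017]
orientation: [0.679, 0.735, 0.0, 0.002]
wrist_force: [-0.5, -0.2, -2.2]
opening: 0.0478
grip_force: 84.4
```

```bash
python3 -c "
from h import *
o=get_obs();print(o['eef_pos'],o['opening'],o['wrist_force'],o['ft_torque'])
delta(sp(-.101,.062),down(D))
save('scene','s5.png')"
```

```text
[0.45973712 0.01184203 0.10171019] 0.04777138647989248 [-0.50353765 -0.1888641  -2.17607604] [0.00875098 0.00234793 0.00142833]
shift [-0.0009 -0.0022  0.0397]
turn [0.0036 0.0026 0.0059]
```

View pics/s5.png

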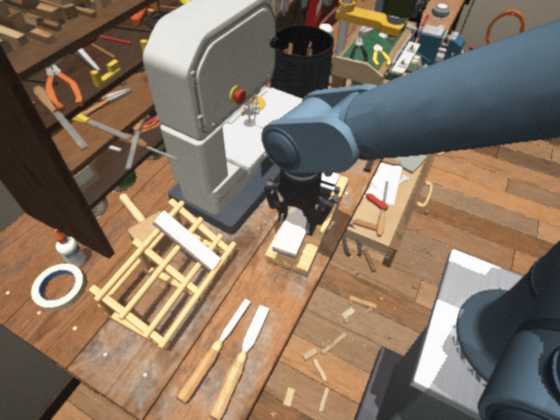

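Emit:
servo_tool:
  commands:
    - [[-0.001, -0.002, 0.02], [0.003, 0.002, 0.006]]
    - [[-0.001, -0.002, 0.036], [0.003, 0.002, 0.006]]
    - [[-0.001, -0.002, 0.04], [0.003, 0.002, 0.006]]
    - [[-0.001, -0.002, 0.043], [0.003, 0.002, 0.006]]
    - [[-0.001, -0.002, 0.043], [0.003, 0.002, 0.006]]

```text
clock: 12.88
eef_pos: [0.4586, 0.0098, 0.0585]
orientation: [0.681, 0.732, -0.0, 0.0]
wrist_force: [-0.5, -0.0, -3.5]
opening: 0.0478
grip_force: 84.4
```

Emit:
servo_tool:
  commands:
    - [[0, 0, 0.001], [0, 0, 0]]
    - [[0, 0, 0.002], [0, 0, 0]]
    - [[0, 0, 0.003], [0, 0, 0]]

```text
clock: 13.25
eef_pos: [0.4585, 0.0097, 0.0559]
orientation: [0.681, 0.732, -0.0, 0.0]
wrist_force: [-6.0, 0.8, 9.5]
opening: 0.0477
grip_force: 85.9
```

Emit:
servo_tool:
  commands:
    - [[0, 0, -0.001], [0, 0, 0]]
    - [[0, 0, -0.002], [0, 0, 0]]
    - [[0, 0, -0.002], [0, 0, 0]]
    - [[0, 0, -0.002], [0, 0, 0]]
    - [[0, 0, -0.002], [0, 0, 0]]
  claw: 1

```text
clock: 13.88
eef_pos: [0.4583, 0.0098, 0.0572]
orientation: [0.681, 0.732, -0.0, 0.0]
wrist_force: [-0.4, -0.9, -0.3]
opening: 0.0851
grip_force: 0.0
```

```bash
python3 - <<'E'
from h import *
o=get_obs();print(o['eef_pos'],o['opening'],o['wrist_force'],((o['eef_pos'][:2]-O)@D,(o['eef_pos'][:2]-O)@np.array([-D[1],D[0]])))
delta(sp(-.101,.058),down(D))
save('wrist','w6.png')
E
```

```text
[0.45828122 0.00976435 0.05724411] 0.08510163305448291 [-0.43356226 -0.91274168 -0.28253444] (np.float64(-0.10000213486869453), np.float64(0.000412627021392201))
shift [ 0.001  -0.0004 -0.0008]
turn [-0.0001  0.0004 -0.0021]
```

View pics/w6.png

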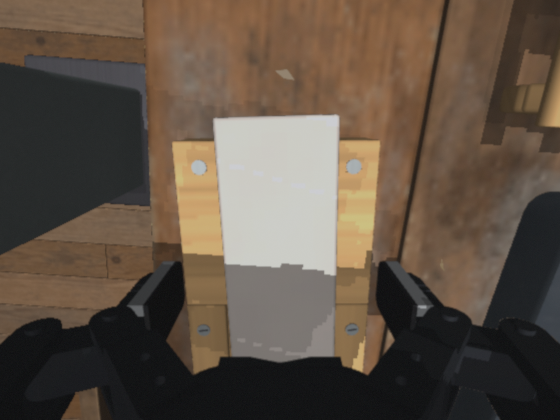

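Emit:
servo_tool:
  commands:
    - [[0, 0, 0], [0, 0, 0]]
    - [[0, 0, 0], [0, 0, 0]]
    - [[0, 0, 0], [0, 0, 0]]
    - [[0, 0, 0], [0, 0, 0]]
    - [[0, 0, 0], [0, 0, 0]]
  claw: 0
  grip_force: 50

```text
clock: 14.55
eef_pos: [0.4588, 0.0097, 0.0577]
orientation: [0.681, 0.732, 0.0, 0.001]
wrist_force: [0.3, 0.0, 4.9]
opening: 0.0485
grip_force: 52.6
```

Emit:
servo_tool:
  commands:
    - [[-0.01, 0, 0], [0, 0, 0]]
    - [[-0.02, 0, 0], [0, 0, 0]]
    - [[-0.03, 0, 0], [0, 0, 0]]
    - [[-0.04, 0, 0], [0, 0, 0]]
    - [[-0.05, 0, 0], [0, 0, 0]]

```text
clock: 15.18
eef_pos: [0.4617, -0.0396, 0.0573]
orientation: [0.682, 0.732, 0.0, -0.001]
wrist_force: [-0.1, 2.4, 1.8]
opening: 0.0485
grip_force: 52.3
```

```bash
python3 - <<'E'
from h import *
o=get_obs();print(o['eef_pos'],o['opening'],o['wrist_force'],((o['eef_pos'][:2]-O)@D,(o['eef_pos'][:2]-O)@np.array([-D[1],D[0]])))
delta(sp(-.003,.057),down(D))
E
```

```text
[ 0.46173736 -0.03960459  0.05733974] 0.04851815213914872 [-0.07288844  2.43901324  1.81444549] (np.float64(-0.05051314947023367), np.float64(0.00024069010654877935))
shift [-0.0475 -0.0001  0.0003]
turn [-0.0003 -0.0015 -0.0025]
```

Emit:
servo_tool:
  commands:
    - [[-0.01, 0, 0], [0, 0, 0]]
    - [[-0.02, 0, 0], [0, 0, 0]]
    - [[-0.03, 0, 0], [0, 0, 0]]
    - [[-0.04, 0, 0], [0, 0, 0]]
    - [[-0.048, 0, 0], [0, 0, 0]]

```text
clock: 15.8
eef_pos: [0.465, -0.0889, 0.057]
orientation: [0.682, 0.732, -0.001, 0.0]
wrist_force: [-0.1, 0.0, -2.4]
opening: 0.0486
grip_force: 51.9
```

Emit:
servo_tool:
  commands:
    - [[0, 0, 0.0], [0, 0, 0]]
    - [[0, 0, 0.001], [0, 0, 0]]
    - [[0, 0, 0.003], [0, 0, 0]]
    - [[0, 0, 0.004], [0, 0, 0]]

```text
clock: 16.3
eef_pos: [0.4651, -0.0877, 0.053]
orientation: [0.681, 0.732, -0.0, -0.0]
wrist_force: [0.5, -0.0, -3.6]
opening: 0.0483
grip_force: 51.9
```

Emit:
servo_tool:
  commands:
    - [[0, 0, 0.001], [0, 0, 0]]
    - [[0, 0, 0.0015], [0, 0, 0]]

```text
clock: 16.55
eef_pos: [0.4652, -0.0878, 0.0527]
orientation: [0.681, 0.732, -0.0, -0.001]
wrist_force: [-7.4, 2.5, 13.0]
opening: 0.0484
grip_force: 53.5
```

Emit:
servo_tool:
  commands:
    - [[0, 0, 0], [0, 0, 0]]
    - [[0, 0, 0], [0, 0, 0]]
    - [[0, 0, 0], [0, 0, 0]]
    - [[0, 0, -0.04], [0, 0, 0]]
    - [[0, 0, -0.1], [0, 0, 0]]
  claw: 1

```text
clock: 17.18
eef_pos: [0.4638, -0.0874, 0.1512]
orientation: [0.682, 0.732, -0.001, -0.002]
wrist_force: [1.9, 0.6, 1.0]
opening: 0.0859
grip_force: 0.0
```

```bash
python3 - <<'E'
from h import *
o=get_obs();print(o['eef_pos'],o['opening'],o['wrist_force'])
save('wrist','w7.png')
for q in ['wide_stone','jaw_knob']:
  for d in landmark_of(q,'wrist')[:1]: p=np.array(d['point']); print(q,p,d['score'],(p[:2]-O)@D)
delta(sp(.106,.15),down(D))
E
```

```text
[ 0.46381793 -0.08741721  0.15117646] 0.08591718771555462 [1.94407015 0.59800734 0.96897293]
wide_stone [ 0.462  -0.0899  0.0217] 0.84 -0.00033429000000000146
jaw_knob [ 0.4731 -0.1991  0.0532] 0.63 0.1093845
shift [-0.1067 -0.0024  0.006 ]
turn [ 0.0074  0.0045 -0.002 ]
```

View pics/w7.png

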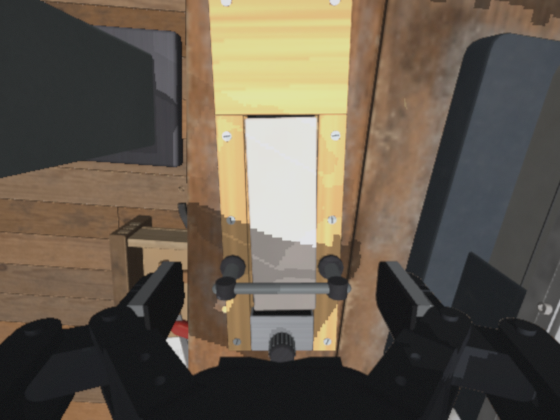

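Emit:
servo_tool:
  commands:
    - [[-0.06, -0.002, 0], [0, 0, 0]]
    - [[-0.107, -0.002, 0], [0, 0, 0]]
    - [[-0.107, -0.002, 0.045], [0, 0, 0]]
    - [[-0.107, -0.002, 0.083], [0, 0, 0]]
    - [[-0.107, -0.002, 0.083], [0, 0, 0]]

```text
clock: 17.95
eef_pos: [0.4678, -0.1929, 0.0646]
orientation: [0.682, 0.732, -0.001, -0.005]
wrist_force: [-0.7, -1.0, 0.4]
opening: 0.0854
grip_force: 0.0
```

Emit:
servo_tool:
  commands:
    - [[0, 0, 0], [0, 0, 0]]
    - [[0, 0, 0], [0, 0, 0]]
    - [[0, 0, 0], [0, 0, 0]]
    - [[0, 0, 0], [0, 0, 0]]
    - [[0, 0, 0], [0, 0, 0]]
  claw: 0
  grip_force: 80

```text
clock: 18.58
eef_pos: [0.4724, -0.1952, 0.0703]
orientation: [0.682, 0.732, 0.001, 0.002]
wrist_force: [3.7, 2.9, 5.3]
opening: 0.0165
grip_force: 78.3
```

Emit:
servo_tool:
  commands:
    - [[0.003, 0, 0], [0, 0, 0]]
    - [[0.006, 0, 0], [0, 0, 0]]
    - [[0.008, 0, 0], [0, 0, 0]]

```text
clock: 18.95
eef_pos: [0.4719, -0.1886, 0.0704]
orientation: [0.681, 0.732, -0.0, 0.003]
wrist_force: [2.6, -4.1, 4.6]
opening: 0.0169
grip_force: 78.4
```

Emit:
servo_tool:
  commands:
    - [[0.001, 0, 0], [0, 0, 0]]
    - [[0.002, 0, 0], [0, 0, 0]]
    - [[0.003, 0, 0], [0, 0, 0]]
    - [[0.004, 0, 0], [0, 0, 0]]
    - [[0.005, 0, 0], [0, 0, 0]]

```text
clock: 19.58
eef_pos: [0.4717, -0.1852, 0.0704]
orientation: [0.681, 0.732, -0.002, 0.005]
wrist_force: [3.3, -13.7, -0.7]
opening: 0.0168
grip_force: 78.2
```

Emit:
servo_tool:
  commands:
    - [[0.001, 0, 0], [0, 0, 0]]
    - [[0.002, 0, 0], [0, 0, 0]]
    - [[0.003, 0, 0], [0, 0, 0]]
    - [[0.003, 0, 0], [0, 0, 0]]

```text
clock: 20.08
eef_pos: [0.4717, -0.1848, 0.0705]
orientation: [0.681, 0.732, -0.003, 0.007]
wrist_force: [2.1, -22.0, -4.8]
opening: 0.0166
grip_force: 78.4
```

Emit:
servo_tool:
  commands:
    - [[0.001, 0, 0], [0, 0, 0]]
    - [[0.003, 0, 0], [0, 0, 0]]
    - [[0.003, 0, 0], [0, 0, 0]]

```text
clock: 20.45
eef_pos: [0.4717, -0.1845, 0.0707]
orientation: [0.68, 0.733, -0.005, 0.009]
wrist_force: [3.0, -33.8, -10.6]
opening: 0.0169
grip_force: 78.6
```

Emit:
servo_tool:
  commands:
    - [[0, 0, 0], [0, 0, 0]]
    - [[0, 0, 0], [0, 0, 0]]
    - [[0, 0, 0], [0, 0, 0]]
    - [[-0.006, 0, -0.03], [0, 0, 0]]
    - [[-0.006, 0, -0.12], [0, 0, 0]]
  claw: 1

```text
clock: 21.08
eef_pos: [0.4679, -0.1803, 0.1594]
orientation: [0.681, 0.732, -0.001, -0.004]
wrist_force: [1.7, -0.8, -0.2]
opening: 0.0852
grip_force: 0.0
```

Emit:
servo_tool:
  commands:
    - [[0.06, 0, -0.03], [0, 0, 0]]
    - [[0.1, 0, -0.05], [0, 0, 0]]
    - [[0.1, 0, -0.05], [0, 0, 0]]
    - [[0.1, 0, -0.05], [0, 0, 0]]

```text
clock: 21.58
eef_pos: [0.4625, -0.0819, 0.2107]
orientation: [0.681, 0.732, -0.0, -0.0]
wrist_force: [0.3, 0.0, -0.5]
opening: 0.0855
grip_force: 0.0
```

```bash
python3 - <<'E'
from h import *
o=get_obs();print(o['eef_pos'],o['opening'],o['wrist_force'])
im=save('wrist','w8.png')
for q in ['wide_stone','jaw_knob']:
  for d in landmark_of(q,'wrist')[:1]: p=np.array(d['point']); print(q,p,d['score'],(p[:2]-O)@D)
cv2.imwrite('pics/w8c.png',cv2.resize(im[60:340,180:380,::-1],None,fx=2,fy=2,interpolation=2))
E
```

```text
[ 0.462521  -0.0818925  0.2107356] 0.08551589967439015 [ 0.32946499  0.03267409 -0.53252593]
wide_stone [ 0.4635 -0.0888  0.0243] 0.96 -0.0013213699999999912
jaw_knob [ 0.4725 -0.1891  0.0546] 0.63 0.09936751999999999
```

View pics/w8c.png

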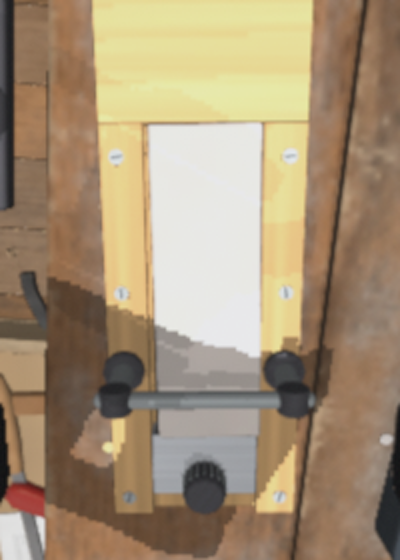

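```bash
python3 -c "
from cell import *
print(sign_off())"
```

```text
the job is handed in; nothing more can be done
None
```

The wide stone is down in its pocket, pressed against the step, with the jaw pushed up to about 34 N against its end; I handed the job in at about 22 s, and no verdict came back.

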